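Set out the tea bar for guests

TASK

Get the tea bar ready for the guests, who sit across from you on the far side: with a fingertip on the edge of its lid, roll every tea canister round where it stands in its recess of the bamboo tray until its label squarely faces the guests (the tray's far long side), and move every tea tube out of the steel stand into the bamboo rack, each fully down in a hole of its own. Keep the canisters in their recesses and upright, and leave the cups, teapot, lamp, strainer and sugar bowl where they are.

Things in the scene. Friction and masses are not known exactly. Their poses are not given: they have to be found in the camera images.
- tray: Bamboo canister tray fixed to the bar, 120 x 470 x 18 mm, origin under its centre; x points from the robot to the guests' long side, y along it. Three round recesses at y = -150, 0, 150 mm, 102 mm wide, 8 mm deep, floor 10 mm above the bar; one may be empty.
- tray_guest (a point): Middle of the tray's far (guests') long edge, on its top face, 60 mm from the tray's centre line. The canisters, too wide to grip, stand loose in the recesses with 2 to 3 mm play; their felt feet slide round easily when a fingertip presses on the rubber edge of the lid (5 to 12 N, some 38 mm from the axis) and moves along the rim.
- can1_c (a point): Tea canister, steel, 96 mm wide, 80 mm high, its flat lid wood in the middle with a 19 mm wide black rubber edge, 0.3 to 0.6 kg. Point: its centre on the axis, lid top 40 mm above. z up; x points out through the middle of its white paper label (60 mm wide); an 18 mm white paper strip runs from the label up over the lid's edge towards the lid's middle. None if absent.
- can2_c (a point): Tea canister, steel, 96 mm wide, 80 mm high, its flat lid wood in the middle with a 19 mm wide black rubber edge, 0.3 to 0.6 kg. Point: its centre on the axis, lid top 40 mm above. z up; x points out through the middle of its white paper label (60 mm wide); an 18 mm white paper strip runs from the label up over the lid's edge towards the lid's middle. None if absent.
- can3_c (a point): Tea canister, steel, 96 mm wide, 80 mm high, its flat lid wood in the middle with a 19 mm wide black rubber edge, 0.3 to 0.6 kg. Point: its centre on the axis, lid top 40 mm above. z up; x points out through the middle of its white paper label (60 mm wide); an 18 mm white paper strip runs from the label up over the lid's edge towards the lid's middle. None if absent.
- tube1_c (a point): Amber glass tea tube with cork stopper and paper band, 28 mm in diameter (cork 23 mm), 140 mm long, cork the top 18 mm, foot chamfered 4 mm, about 70 g. At the start it stands in a hole of the steel stand. Point: its centre, half-way up; z along it to the cork. None if absent or in the fingers.
- tube2_c (a point): Amber glass tea tube with cork stopper and paper band, 28 mm in diameter (cork 23 mm), 140 mm long, cork the top 18 mm, foot chamfered 4 mm, about 70 g. At the start it stands in a hole of the steel stand. Point: its centre, half-way up; z along it to the cork. None if absent or in the fingers.
- tube3_c (a point): Amber glass tea tube with cork stopper and paper band, 28 mm in diameter (cork 23 mm), 140 mm long, cork the top 18 mm, foot chamfered 4 mm, about 70 g. At the start it stands in a hole of the steel stand. Point: its centre, half-way up; z along it to the cork. None if absent or in the fingers.
- tube4_c (a point): Amber glass tea tube with cork stopper and paper band, 28 mm in diameter (cork 23 mm), 140 mm long, cork the top 18 mm, foot chamfered 4 mm, about 70 g. At the start it stands in a hole of the steel stand. Point: its centre, half-way up; z along it to the cork. None if absent or in the fingers.
- stand: Loose steel tube stand, 60 (x) x 210 (y) x 60 mm high, 0.9 kg, origin under its centre; top plate with four holes 32 mm wide in a row along its y axis at y = -75, -25, 25 and 75 mm (x = 0); under each an 8 mm deep socket in the base, its floor 8 mm above the bar. It may get bumped aside; tubes in it go along.
- rack: Loose bamboo tube rack, block 60 (x) x 210 (y) x 60 mm high, 0.9 kg, origin under its centre; four holes 32 mm wide in a row along its y axis at y = -75, -25, 25 and 75 mm (x = 0), 52 mm deep (floor 8 mm above the bar), mouths slightly bevelled, empty at the start. Rack and stand may be swapped left for right. It may get bumped aside; tubes in it go along.
- cup1: White espresso cup, 62 mm wide, 58 mm high, between the two tube racks; origin under its centre. Leave it alone.
- cup2: White espresso cup like the other, at the left-hand side. Leave it alone.
- teapot: White ceramic teapot with hinged lid, about 145 mm wide, 136 mm high, to the left of the tray; origin under its centre. Leave it alone.
- lamp: Battery lamp, frosted glass on a dark base with a toggle switch, 124 mm wide, 170 mm high, to the right of the tray. Leave it alone.
- strainer: Steel tea strainer, bowl 72 mm wide, 30 mm high with a 100 mm handle, at the right-hand side; origin under the bowl. Leave it alone.
- sugar: White sugar bowl with wooden lid, 94 mm wide, 82 mm high, at the right-hand side. Leave it alone.
Things that resemble listed ones, but are neither listed nor needed, are in the scene too. Leave any red look-alike of the part that bears can1_c alone. Leave any turquoise look-alike of the part that bears can2_c alone.

How it is judged:
By the outcome, as a careful person would: the job done as asked, in the order asked, and still so for the second after the job is handed in, with the robot touching nothing.
Of can1, can2, can3 only 2 to 3 are there at a start; the rules pass over those that are not, and their reading is None.
Of tube1, tube2, tube3, tube4 only 3 to 4 are there at a start; the rules pass over those that are not, and their reading is None.
At some moment in a run one of rack, stand may be knocked a few centimetres aside while the robot is not near it.
It also fails if it takes over 210 s, if anything falls off the work surface, if the arm or the gripper's body presses on something with over 40 N, if the wrist force passes 120 N, or if a joint passes its speed limit or range.

ROBOT

A 6-joint arm with a two-finger parallel gripper is mounted at the origin on the work surface. World frame = base frame: x ahead of the robot, y to its left, z up, the work surface at z = 0. Lengths are in m, angles in degrees, forces in N, time in s.
With the tool pointing down it reaches from about 0.4 to 0.825 m from the base axis. Payload 7 kg.
Tool frame: the origin (TCP) lies on the centre line of the jaws, within the pads' length; the fingertips stand 14 mm ahead of it and the grasp point (between the pads) lies 5 mm behind it; z points along the fingers, x is the direction in which the jaws open and shut, and the axes are right-handed (so a half turn about z gives the same grasp; the last joint's range is limited). The gripper opens to 88 mm and grips with 3 to 60 N. Pads are 19 mm wide; open, the fingers measure 130 mm over their backs; the gripper's body (78 mm by 193 mm) begins 47 mm behind the grasp point.
Start: joints at [-58.894, 20.546, 0.682, 0, -70.136, -16.507], TCP at [0.17, -0.653, 0.241] pointing down, gripper open.
Joint ranges: [-176.03, 176.03], [-82.01, 121.73], [-58.28, 71.71], [-173.87, 95.51], [-174.79, -0.11], [-173.66, 173.66]. Speed limits (degrees/s): [136.94, 136.94, 172.46, 180, 180, 180].

INTERFACE

Orientations are given as [roll, pitch, yaw] about the fixed x, y, z axes, in that order (R = Rz(yaw) Ry(pitch) Rx(roll)).
In Python, from plant import * gives the robot as it stands.
- The arm moves only by the shell command python3 -m handwheel 'ROWS' [OPENING]. ROWS is JSON, a list of rows, each a list of 2 entries, a list of its own where there are three numbers: the shift along the tool's x, y, z each as a share of 0.2 m, from -1 to 1, then the turn, a rotation vector about the tool's x, y, z each as a share of 360 degrees, from -1 to 1. In form: [[[tx, ty, tz], [ax, ay, az]], ...]. A call has 1 to 5 rows; each row is the pose to reach, as a shift and turn from the pose commanded when the call began, along the tool's axes at that moment, turning the shorter way round; what a row does not reach only later rows make up. A row lasts 1/12 s, in which the tool goes at most 41.7 mm and 7.16 degrees, less where a joint would pass 70% of its speed; a pose out of reach is approached as far as the arm can. A call with a number of a shift or a turn outside -1 to 1 is refused whole. A call with a gripper value outside its range is refused whole. OPENING is the closure, from -1 (fully open) to 1 (shut), set as the call begins (- or left out, the last holds). The fingers move at their own pace and stop on an object; the grip force is fixed at half the most. Time passes only in rows, so rows that repeat a pose let the fingers close. It gives the time, the measured TCP pose, the force and the opening at its end, in the units of the state.
- get_obs(): the state, without advancing time (a new reading comes with each control period).
- snapshot(name): name is "side" or "top" or "wrist"; returns a dict with "color" (420x560x3 uint8, red, green, blue), "z_map" (420x560 float32, m along the optical axis (not along the pixel's ray), 0 where there is no reading), "intrinsics" (3x3 intrinsics, pixels), "rvec" (rotation vector, rad) and "tvec" (3), from world to camera coordinates, as OpenCV has them. Camera axes: x right, y down, z forward; pixel columns grow to the right and rows downward; lengths in m; the calibration is good to about 2 mm. A picture is of the moment at which its call begins.
- close_job(): hands the job in, once; it reports no verdict.
The state is a dict: "clock": time; "joint_pos": joint angles; "qvel": joint speeds; "tau": joint torques, N m; "tool_pos": TCP position; "orientation": TCP orientation; "force": force on the tool from outside, world axes, zero at the start; "moment": the same for the moment, N m; "opening": finger opening in m.
Only numpy, scipy, OpenCV 4.12 (cv2) and the standard library are available. Lean on these libraries where they do the work, as an engineer would, in place of code of your own. Each camera call takes 0.05 s, during which the arm holds its last target. There are 200 camera calls.

## Working session

There is one attempt and no reset: what is moved stays moved. The work goes in short steps, Python scripts to look and compute and a shell command to move; the robot and the scene stay as the last step left them, time stands still between calls to the robot, and variables do not carry over. Pictures are saved under pics/ and viewed, about 12 in all and at most 16, crops included, and the job is handed in when it is done.

```bash
ls; mkdir -p pics
cat > h.py <<'E'
from plant import *
import numpy as np, cv2
from scipy.spatial.transform import Rotation as R
def grab(n):
    s=snapshot(n); np.savez('%s.npz'%n,**s); return s
def load(n): return dict(np.load('%s.npz'%n))
def save(s,f,crop=None,scale=1):
    im=s['color'][...,::-1]
    if crop: x0,y0,x1,y1=crop; im=im[y0:y1,x0:x1]
    cv2.imwrite('pics/'+f,cv2.resize(im,None,fx=scale,fy=scale,interpolation=cv2.INTER_CUBIC))
def w(s,u,v,z=None):
    K=s['intrinsics'];Rm=cv2.Rodrigues(s['rvec'])[0];t=s['tvec'].reshape(3)
    ray=np.linalg.inv(K)@np.array([u,v,1.])
    c=-Rm.T@t; d=Rm.T@ray
    if z is None: return c+d*s['z_map'][int(round(v)),int(round(u))]
    return c+d*(z-c[2])/d[2]
def cloud(s):
    K=s['intrinsics'];Rm=cv2.Rodrigues(s['rvec'])[0];t=s['tvec'].reshape(3)
    v,u=np.mgrid[:420,:560]; z=s['z_map']
    p=np.stack([(u-K[0,2])*z/K[0,0],(v-K[1,2])*z/K[1,1],z],-1)
    return (p-t)@Rm
def px(s,p): return cv2.projectPoints(np.array([p],float),s['rvec'],s['tvec'],s['intrinsics'],None)[0].ravel()
E
python3 - <<'E'
from h import *
for n in('top','side'):
    s=grab(n); save(s,n+'1.png',scale=1.4)
    print(n,s['intrinsics'].round(1).tolist(),(-cv2.Rodrigues(s['rvec'])[0].T@s['tvec'].reshape(3)).round(3))
print(get_obs())
E
```

```text
pics
top [[378.9, 0.0, 279.9], [0.0, 378.9, 211.2], [0.0, 0.0, 1.0]] [0.522 0.008 1.1  ]
side [[445.8, 0.0, 270.7], [0.0, 445.8, 208.4], [0.0, 0.0, 1.0]] [0.19  0.949 1.096]
{'clock': 0.1, 'joint_pos': array([-5.88950540e+01,  2.05869459e+01,  6.39912358e-01, -1.72678085e-02,
       -7.01372847e+01, -1.65078590e+01]), 'qvel': array([-0.04294328, -0.0467692 ,  0.15669609,  0.09015945, -0.13592893,
       -0.04012065]), 'tau': array([-6.92234153e-04, -5.84165668e+01,  2.93750417e+01,  7.01552331e+00,
        1.01572357e-02, -7.09956612e-05]), 'tool_pos': array([ 0.16999202, -0.65281275,  0.23972895]), 'orientation': array([-1.79991604e+02, -8.54557750e-02,  1.04591202e+02]), 'force': array([ 0.1855486 ,  0.39367502, -0.00271472]), 'moment': array([0.01715184, 0.00028959, 0.02036183]), 'opening': 0.08801715966347419}
```

View pics/top1.png

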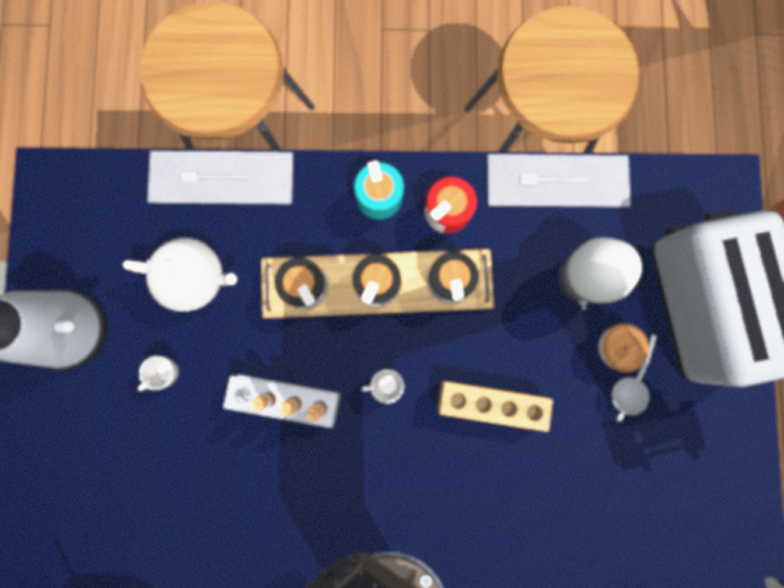

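View pics/side1.png

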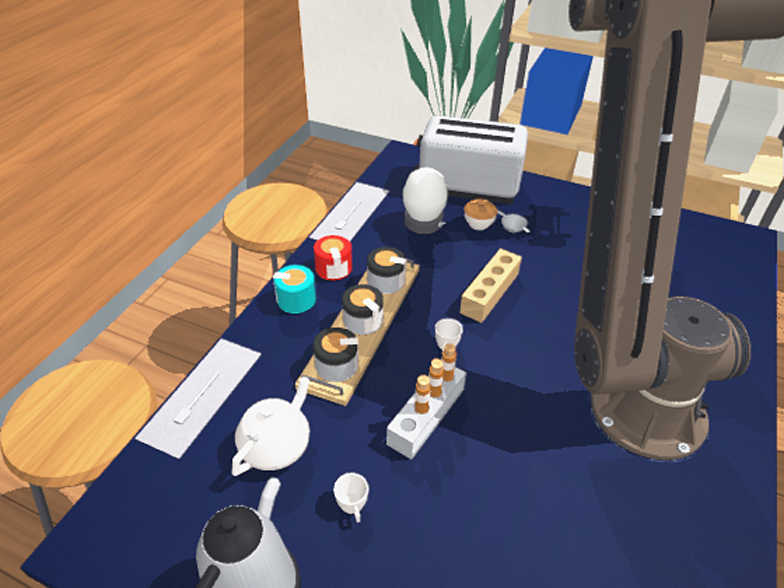

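The top view (1.4x) shows three grey canisters in the tray at about (301,282), (376,279) and (455,276). Their strips point towards the robot, except that the left one's goes down-right. The red (451,204) and turquoise (379,188) cans are loose look-alikes, so I leave them alone. Three tubes stand in the steel stand at (263,400), (290,406) and (316,411), with its leftmost hole empty. The rack, at (496,406), is empty.

Run:
```python
from h import *
s=load('top'); P=cloud(s); c=s['color'].astype(int)
print('bar z',np.median(P[300:350,150:190,2]))
for i,(u,v) in enumerate([(301,282),(376,279),(455,276)]):
    u/=1.4;v/=1.4
    q=w(s,u,v,.09); 
    m=(abs(P[...,2]-.09)<.012)&(np.hypot(P[...,0]-q[0],P[...,1]-q[1])<.065)
    # project px onto z=.09
    vv,uu=np.nonzero(m); X=np.array([w(s,a,b,.09)[:2] for a,b in zip(uu,vv)])
    (cx,cy),r=cv2.minEnclosingCircle(X.astype(np.float32))
    col=c[vv,uu]; white=col.min(1)>170
    d=X[white]-[cx,cy]; far=np.hypot(*d.T)>.015
    d=d[far]
    print(i,'z',np.median(P[m][:,2]).round(4),'c',round(cx,4),round(cy,4),'mean',X.mean(0).round(4),r,'n',len(d),'strip ang',np.degrees(np.arctan2(*d.mean(0)[::-1])), d.mean(0).round(3))
# tray, stand, rack top rectangle
for n,z,(u,v) in (('tray',.018,(376,284)),('stand',.06,(281,402)),('rack',.06,(496,406))):
    q=w(s,u/1.4,v/1.4,z)
    m=(abs(P[...,2]-z)<.008)&(abs(P[...,0]-q[0])<.1)&(abs(P[...,1]-q[1])<(.28 if n=='tray' else .14))
    vv,uu=np.nonzero(m)
    X=np.array([w(s,a,b,z)[:2] for a,b in zip(uu,vv)]).astype(np.float32)
    print(n,np.median(P[m][:,2]),cv2.minAreaRect(X), cv2.boxPoints(cv2.minAreaRect(X)).round(4).tolist())
for u,v in [(263,400),(290,406),(316,411)]: print('cork',w(s,u/1.4,v/1.4),w(s,u/1.4,v/1.4,.148))
for u,v in [(458,401),(484,405),(509,409),(535,413)]: print('hole',w(s,u/1.4,v/1.4,.06))
```

```text
bar z -0.00030040987003423256
0 z 0.0895 c 0.6494 0.1773 mean [0.6497 0.1777] 0.049157291650772095 n 84 strip ang -148.28255265282462 [-0.026 -0.016]
1 z 0.0895 c 0.6567 0.0294 mean [0.657  0.0291] 0.04822529852390289 n 112 strip ang 155.5514557109983 [-0.028  0.013]
2 z 0.0893 c 0.6635 -0.1201 mean [ 0.664  -0.1198] 0.04855883866548538 n 104 strip ang -166.48454287750366 [-0.029 -0.007]
tray 0.01723308210759828 ((0.6574846506118774, 0.029261648654937744), (0.12059914320707321, 0.46960410475730896), 2.7434263229370117) [[0.5860000252723694, 0.26089999079704285], [0.6085000038146973, -0.20819999277591705], [0.7289999723434448, -0.20239999890327454], [0.7064999938011169, 0.26669999957084656]]
stand 0.05937518206111538 ((0.4212537705898285, 0.2123778760433197), (0.21023400127887726, 0.06047973409295082), 79.91309356689453) [[0.37310001254081726, 0.11420000344514847], [0.4325999915599823, 0.10360000282526016], [0.46939998865127563, 0.31060001254081726], [0.4099000096321106, 0.32120001316070557]]
rack 0.059008955084181726 ((0.41368335485458374, -0.20308011770248413), (0.21029482781887054, 0.060286492109298706), 81.2044677734375) [[0.3677999973297119, -0.30239999294281006], [0.42739999294281006, -0.311599999666214], [0.4596000015735626, -0.10379999876022339], [0.4000000059604645, -0.09459999948740005]]
cork [0.43131103 0.2271493  0.13677419] [0.43236471 0.22459782 0.148     ]
cork [0.42216262 0.17679866 0.1481212 ] [0.42214994 0.17682012 0.148     ]
cork [0.4138364  0.1307036  0.14945031] [0.41367179 0.13089045 0.148     ]
hole [ 0.42382385 -0.13161015  0.06      ]
hole [ 0.41641993 -0.1818988   0.06      ]
hole [ 0.40901123 -0.23022752  0.06      ]
hole [ 0.40161394 -0.28047158  0.06      ]
```

```bash
cat >> h.py <<'E'
def plan(x,y,z,yaw):
    "shares along tool axes to a tool-down pose, from the measured pose"
    o=get_obs(); p=np.array(o['tool_pos']); Rm=R.from_euler('xyz',o['orientation'],degrees=True)
    d=Rm.inv().apply(np.array([x,y,z])-p)/.2
    r=(Rm.inv()*R.from_euler('xyz',[180,0,yaw],degrees=True)).as_rotvec(degrees=True)/360
    print('at',p.round(4),o['orientation'].round(2),'F',np.round(o['force'],1),'shift',d.round(4),'turn',r.round(4))
E
python3 -m handwheel '[[[0,0,-0.8],[0,0,0]],[[0,0,-0.8],[0,0,0]],[[0,0,-0.8],[0,0,0]],[[0,0,-0.8],[0,0,0]],[[0,0,-0.8],[0,0,0]]]' -0.27
python3 -c "
from h import *
plan(.6635,-.1201,.25,85)
P=cloud(load('top')); m=(P[...,1]<-.35)&(P[...,0]>.3)&(P[...,0]<.8);print(P[m][:,2].max())"
```

```text
clock: 0.52
tool_pos: [0.1699, -0.6551, 0.4094]
orientation: [180.0, 0.7, 104.6]
force: [-0.6, 0.2, 1.7]
opening: 0.0603
at [ 0.1699 -0.6551  0.4094] [179.98   0.67 104.6 ] F [-0.6  0.2  1.7] shift [1.9758 3.0622 0.775 ] turn [0.0004 0.0018 0.0544]
0.19115884611421222
```

```bash
python3 -m handwheel '[[[0.49,0.76,0],[0,0,0]],[[0.49,0.76,0],[0,0,0]],[[0.49,0.76,0],[0,0,0]],[[0.49,0.76,0],[0,0,0]],[[0.49,0.76,0],[0,0,0]]]' >/dev/null
python3 -m handwheel '[[[0.49,0.76,0],[0,0,0]],[[0.49,0.76,0],[0,0,0]],[[0.49,0.76,0],[0,0,0]],[[0.49,0.76,0],[0,0,0]],[[0.49,0.76,0],[0,0,0]]]' 
python3 -m handwheel '[[[0.49,0.76,0],[0,0,0]],[[0.49,0.76,0],[0,0,0]],[[0.49,0.76,0],[0,0,0]],[[0.49,0.76,0],[0,0,0]],[[0.49,0.76,0],[0,0,0]]]' 
python3 -m handwheel '[[[0.49,0.76,0.4],[0,0,0.054]],[[0.49,0.76,0.4],[0,0,0.054]],[[0.49,0.76,0.4],[0,0,0.054]],[[0.49,0.76,0.4],[0,0,0.054]],[[0.49,0.76,0.4],[0,0,0.054]]]'
python3 -c "
from h import *
plan(.6635,-.1201,.12,85)"
```

```text
clock: 1.35
tool_pos: [0.4174, -0.3835, 0.4001]
orientation: [180.0, -0.1, 104.7]
force: [-0.0, -1.2, -0.1]
opening: 0.0556
clock: 1.77
tool_pos: [0.5399, -0.2501, 0.3994]
orientation: [-180.0, -0.1, 104.8]
force: [-1.0, -1.4, -0.5]
opening: 0.0558
clock: 2.18
tool_pos: [0.6607, -0.1182, 0.3181]
orientation: [-179.9, -0.0, 85.2]
force: [0.4, -0.7, 0.3]
opening: 0.0556
at [ 0.6607 -0.1182  0.3181] [-1.7987e+02 -2.0000e-02  8.5170e+01] F [ 0.4 -0.7  0.3] shift [-0.0085  0.0172  0.9903] turn [-0.0004 -0.      0.0005]
```

```bash
python3 -m handwheel '[[[-0.0085,0.0172,0.9],[0,0,0]],[[-0.0085,0.0172,0.9],[0,0,0]],[[-0.0085,0.0172,0.9],[0,0,0]],[[-0.0085,0.0172,0.9],[0,0,0]],[[-0.0085,0.0172,0.9],[0,0,0]]]' >/dev/null
python3 -m handwheel '[[[0,0,0],[0,0,0]],[[0,0,0],[0,0,0]],[[0,0,0],[0,0,0]],[[0,0,0],[0,0,0]]]'
python3 - <<'E'
from h import *
plan(.6635,-.1201,.106,85)
s=grab('wrist'); save(s,'wr1.png')
print((-cv2.Rodrigues(s['rvec'])[0].T@s['tvec'].reshape(3)).round(3), px(s,[.6635,-.1201,.09]))
E
```

```text
clock: 2.93
tool_pos: [0.6643, -0.1227, 0.1429]
orientation: [179.8, -0.0, 85.2]
force: [-1.2, -0.5, 0.2]
opening: 0.0557
at [ 0.6643 -0.1227  0.1429] [ 1.7979e+02 -1.0000e-02  8.5170e+01] F [-1.2 -0.5  0.2] shift [ 0.0124 -0.0056  0.1847] turn [ 0.0006 -0.      0.0005]
[ 0.585 -0.116  0.287] [285.54488596 232.64430351]
```

View pics/wr1.png

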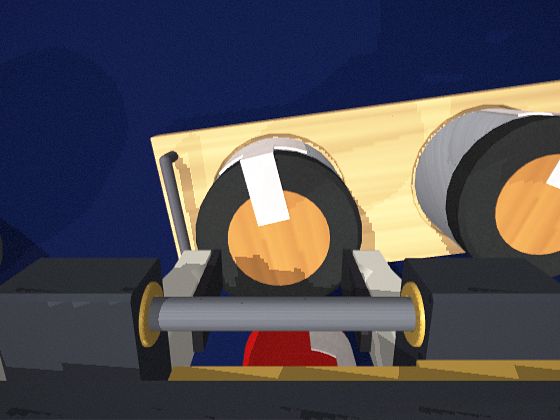

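Run:
```python
from h import *
s=load('wrist')
for z in(.129,.143,.19):
  for dy in(-.028,-.049,.028,.049): print(z,dy,px(s,[.6643,-.1227+dy,z]).round(), end=' ')
  print()
m=s['z_map']; 
for u,v in((190,255),(205,345),(205,290),(350,255),(378,345)): print(u,v,w(s,u,v).round(3))
```

```text
0.129 -0.028 [222. 270.] 0.129 -0.049 [177. 273.] 0.129 0.028 [341. 261.] 0.129 0.049 [386. 257.] 
0.143 -0.028 [217. 285.] 0.143 -0.049 [169. 289.] 0.143 0.028 [346. 275.] 0.143 0.049 [395. 272.] 
0.19 -0.028 [192. 361.] 0.19 -0.049 [126. 365.] 0.19 0.028 [371. 348.] 0.19 0.049 [439. 343.] 
190 255 [ 0.651 -0.161  0.139]
205 345 [ 0.672 -0.151  0.173]
205 290 [ 0.654 -0.15   0.166]
350 255 [ 0.658 -0.092  0.137]
378 345 [ 0.669 -0.091  0.184]
```

```bash
python3 -m handwheel '[[[0.006,-0.003,0.15],[0,0,0]],[[0.006,-0.003,0.15],[0,0,0]],[[0.006,-0.003,0.18],[0,0,0]],[[0.006,-0.003,0.18],[0,0,0]],[[0.006,-0.003,0.18],[0,0,0]]]' -0.36 
python3 -m handwheel '[[[0,0,0.01],[0,0,0]],[[0,0,0.01],[0,0,0]],[[0,0,0.01],[0,0,0]]]'
python3 -m handwheel '[[[0,0,0.01],[0,0,0]],[[0,0,0.01],[0,0,0]],[[0,0,0.01],[0,0,0]]]'
```

```text
clock: 3.4
tool_pos: [0.663, -0.1215, 0.1057]
orientation: [179.9, 0.0, 85.2]
force: [0.0, 0.2, -0.2]
opening: 0.0597
clock: 3.65
tool_pos: [0.6636, -0.1215, 0.1044]
orientation: [179.8, 0.0, 85.2]
force: [-1.0, -0.4, 6.4]
opening: 0.0594
clock: 3.9
tool_pos: [0.6642, -0.1217, 0.1043]
orientation: [179.7, 0.0, 85.2]
force: [-4.1, 0.9, 16.0]
opening: 0.0596
```

```bash
python3 -m handwheel '[[[0,0,-0.006],[0,0,0]],[[0,0,-0.006],[0,0,-0.015]],[[0,0,-0.006],[0,0,-0.03]],[[0,0,-0.006],[0,0,-0.045]],[[0,0,-0.006],[0,0,-0.06]]]'
python3 -m handwheel '[[[0,0,0],[0,0,-0.015]],[[0,0,0],[0,0,-0.03]],[[0,0,0],[0,0,-0.04]],[[0,0,0],[0,0,-0.04]]]'
python3 - <<'E'
from h import *
s=grab('top'); save(s,'t2.png',(200,170,360,230),5)
s=grab('side'); save(s,'s2.png',(200,150,320,290),4)
E
```

```text
clock: 4.32
tool_pos: [0.6644, -0.1215, 0.1044]
orientation: [179.7, 0.1, 107.1]
force: [-0.5, -0.5, 7.8]
opening: 0.0598
clock: 4.65
tool_pos: [0.6644, -0.1215, 0.1044]
orientation: [179.8, 0.2, 121.4]
force: [-0.2, -1.2, 8.8]
opening: 0.0596
```

View pics/s2.png

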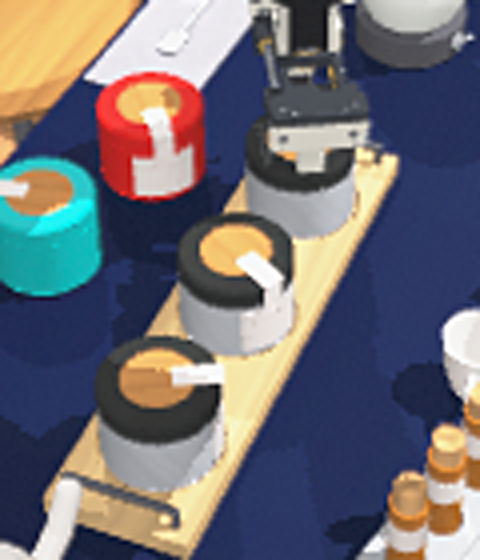

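The side crop is ambiguous: the robot's pale finger covers the strip near (310,155). The wrist camera turns with the tool, so I measure the strip angle from there.

```bash
cat >> h.py <<'E'
def strip(s,c,rmax=.047,rmin=.012,zt=.09):
    "angle of white strip on lid around c"
    P=cloud(s); col=s['color'].astype(int)
    vv,uu=np.nonzero((abs(P[...,2]-zt)<.004)&(np.hypot(P[...,0]-c[0],P[...,1]-c[1])<rmax)&(np.hypot(P[...,0]-c[0],P[...,1]-c[1])>rmin))
    k=col[vv,uu]; wh=(k.min(1)>140)&(k.max(1)-k.min(1)<40)
    X=np.array([w(s,a,b,zt)[:2] for a,b in zip(uu[wh],vv[wh])])-c
    if len(X)<10: return None
    return len(X),np.degrees(np.arctan2(*X.mean(0)[::-1])).round(1),X.mean(0).round(3)
E
python3 - <<'E'
from h import *
s=load('wrist'); print('before',strip(s,np.array([.6635,-.121])))
s=grab('wrist'); save(s,'wr2.png'); print('now',strip(s,np.array([.6635,-.121])))
for n in('top','side'): print(strip(load(n),np.array([.6635,-.121])))
E
```

```text
before (2163, np.float64(-162.5), array([-0.028, -0.009]))
now (3160, np.float64(-124.5), array([-0.016, -0.024]))
(31, np.float64(-140.0), array([-0.029, -0.024]))
None
```

View pics/wr2.png

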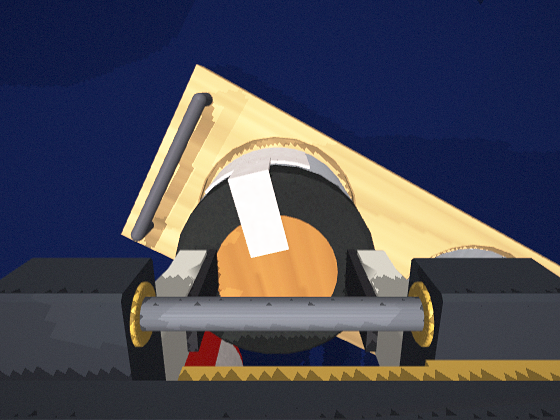

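The wrist picture shows both tips on the rubber edge at about (205,340) and (365,340). The strip at (258,210) has kept its place relative to the tool, so the canister turned with it by about 37 degrees. I continue the turn.

```bash
python3 -m handwheel '[[[0,0,0],[0,0,-0.019]],[[0,0,0],[0,0,-0.038]],[[0,0,0],[0,0,-0.057]],[[0,0,0],[0,0,-0.076]],[[0,0,0],[0,0,-0.095]]]' | grep -E 'force|pos'
python3 -m handwheel '[[[0,0,0],[0,0,-0.019]],[[0,0,0],[0,0,-0.038]],[[0,0,0],[0,0,-0.057]],[[0,0,0],[0,0,-0.076]],[[0,0,0],[0,0,-0.095]]]' | grep -E 'force|pos'
python3 -m handwheel '[[[0,0,0],[0,0,-0.019]],[[0,0,0],[0,0,-0.038]],[[0,0,0],[0,0,-0.057]],[[0,0,0],[0,0,-0.076]],[[0,0,0],[0,0,-0.095]]]'  | grep -E 'force|pos'
python3 -m handwheel '[[[0,0,0],[0,0,-0.019]],[[0,0,0],[0,0,-0.038]],[[0,0,0],[0,0,-0.057]],[[0,0,0],[0,0,-0.065]],[[0,0,0],[0,0,-0.065]]]'
python3 - <<'E'
from h import *
c=np.array([.6635,-.121])
s=grab('wrist');print('now',strip(s,c),get_obs()['joint_pos'])
P=cloud(s); col=s['color'].astype(int)
# strip axis by min-area rect on lid-plane
vv,uu=np.nonzero((abs(P[...,2]-.09)<.004)&(np.hypot(P[...,0]-c[0],P[...,1]-c[1])<.045))
k=col[vv,uu]; wh=(k.min(1)>140)&(k.max(1)-k.min(1)<40)
X=np.array([w(s,a,b,.09)[:2] for a,b in zip(uu[wh],vv[wh])],np.float32); print(cv2.minAreaRect(X))
E
```

```text
tool_pos: [0.6644, -0.1214, 0.1044]
force: [0.3, 0.2, 9.9]
tool_pos: [0.6641, -0.1214, 0.1044]
force: [-0.2, 0.9, 10.3]
tool_pos: [0.6639, -0.1217, 0.1044]
force: [0.3, -0.1, 9.3]
clock: 6.47
tool_pos: [0.6636, -0.1226, 0.1043]
orientation: [-179.8, -0.0, -112.6]
force: [-1.5, -2.9, 9.4]
opening: 0.0599
now (2619, np.float64(-18.7), array([ 0.03, -0.01])) [  6.1133083   26.46951996  -9.04910388   0.13665233 -54.32096938
  61.05223337]
((0.6923298835754395, -0.13066311180591583), (0.01814989373087883, 0.028615226969122887), 69.32608032226562)
```

```bash
cat >> h.py <<'E'
def rect(s,c):
    P=cloud(s); col=s['color'].astype(int); c=np.array(c)
    vv,uu=np.nonzero((abs(P[...,2]-.09)<.004)&(np.hypot(P[...,0]-c[0],P[...,1]-c[1])<.045))
    k=col[vv,uu]; wh=(k.min(1)>140)&(k.max(1)-k.min(1)<40)
    X=np.array([w(s,a,b,.09)[:2] for a,b in zip(uu[wh],vv[wh])],np.float32)
    B=cv2.boxPoints(cv2.minAreaRect(X)); e1,e2=B[1]-B[0],B[2]-B[1]
    e=e1 if np.hypot(*e1)>np.hypot(*e2) else e2
    m=X.mean(0)-c
    if e@m<0:e=-e
    print('n',len(X),'axis',np.degrees(np.arctan2(e[1],e[0])).round(1),'centre',np.degrees(np.arctan2(m[1],m[0])).round(1),'sides mm',(1000*np.linalg.norm([e1,e2],axis=1)).round(1))
E
python3 -m handwheel '[[[0,0,0.002],[0,0,-0.015]],[[0,0,0.002],[0,0,-0.03]],[[0,0,0.002],[0,0,-0.045]],[[0,0,0.002],[0,0,-0.06]],[[0,0,0.002],[0,0,-0.06]]]'
python3 - <<'E'
from h import *
c=np.array([.6635,-.121])
s=grab('wrist');rect(s,c); save(s,'wr3.png')
E
```

```text
clock: 6.93
tool_pos: [0.6638, -0.1232, 0.1044]
orientation: [-179.8, -0.1, -90.9]
force: [-3.5, -5.7, 13.1]
opening: 0.0594
n 2453 axis -0.2 centre -1.9 sides mm [28.7 18. ]
```

View pics/wr3.png

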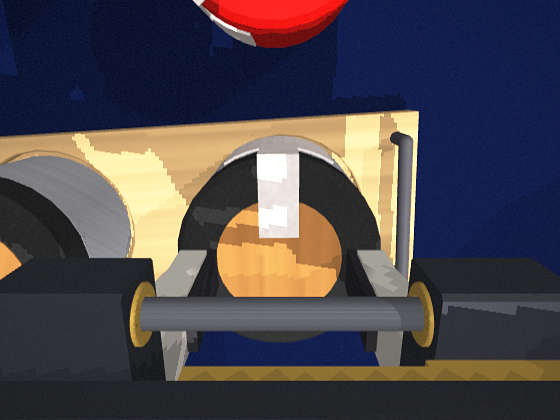

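```bash
python3 -m handwheel '[[[0,0,0],[0,0,-0.005]],[[0,0,0],[0,0,-0.01]],[[0,0,0],[0,0,-0.01]],[[0,0,0],[0,0,-0.01]]]' | grep force
python3 -m handwheel '[[[0,0,-0.1],[0,0,0]],[[0,0,-0.3],[0,0,0]],[[0,0,-0.3],[0,0,0]],[[0,0,-0.3],[0,0,0]]]'
python3 - <<'E'
from h import *
s=grab('wrist');rect(s,[.6635,-.121]); rect(s,[.6567,.0294])
plan(.6567,.029,.12,-88)
E
```

```text
force: [-2.0, -6.4, 10.8]
clock: 7.65
tool_pos: [0.6643, -0.1214, 0.165]
orientation: [-179.6, -0.0, -87.6]
force: [0.8, 1.1, -1.3]
opening: 0.0594
n 1411 axis 3.0 centre 0.5 sides mm [17.9 29.2]
n 747 axis 154.5 centre 154.3 sides mm [29.8 18.3]
at [ 0.6631 -0.1213  0.163 ] [-1.7983e+02  2.0000e-02 -8.7650e+01] F [-0.2 -0.1 -0.3] shift [-0.752   0.0019  0.2151] turn [-0.0005  0.      0.001 ]
```

```bash
python3 -m handwheel '[[[-0.752,0.038,0],[0,0,0]],[[-0.752,0.038,0],[0,0,0]],[[-0.752,0.038,0],[0,0,0]],[[-0.752,0.038,0],[0,0,0]],[[-0.752,0.038,0],[0,0,0]]]' >/dev/null
python3 -m handwheel '[[[0,0,0.2],[0,0,0]],[[0,0,0.24],[0,0,0]],[[0,0,0.24],[0,0,0]],[[0,0,0.24],[0,0,0]]]'
python3 - <<'E'
from h import *
plan(.6567,.029,.1045,-88)
E
```

```text
clock: 8.45
tool_pos: [0.6483, 0.028, 0.1129]
orientation: [179.9, -0.1, -87.7]
force: [-0.0, -0.1, 0.7]
opening: 0.0594
at [0.6483 0.028  0.1129] [ 1.7987e+02 -6.0000e-02 -8.7650e+01] F [-0.  -0.1  0.7] shift [-0.0035 -0.0422  0.0419] turn [ 0.0004 -0.0002  0.001 ]
```

```bash
python3 -m handwheel '[[[-0.0035,-0.042,0],[0,0,0]],[[-0.0035,-0.042,0],[0,0,0]],[[-0.0035,-0.042,0.04],[0,0,0]],[[-0.0035,-0.042,0.047],[0,0,0]],[[-0.0035,-0.042,0.047],[0,0,0]]]'
python3 -m handwheel '[[[0,0,0.004],[0,0,0]],[[0,0,0.004],[0,0,0]],[[0,0,0.004],[0,0,0]]]'
```

```text
clock: 8.87
tool_pos: [0.6575, 0.0296, 0.1044]
orientation: [-179.9, 0.0, -87.6]
force: [0.7, -0.1, 1.4]
opening: 0.0599
clock: 9.12
tool_pos: [0.6576, 0.0296, 0.1043]
orientation: [-179.9, -0.0, -87.6]
force: [-1.0, -0.5, 7.1]
opening: 0.0595
```

Now turn by -152 degrees (positive az), in 4 calls and a remainder.

```bash
python3 -m handwheel '[[[0,0,0.003],[0,0,0.018]],[[0,0,0.003],[0,0,0.036]],[[0,0,0.003],[0,0,0.054]],[[0,0,0.003],[0,0,0.072]],[[0,0,0.003],[0,0,0.09]]]' | grep -E 'force|pos'
python3 -m handwheel '[[[0,0,0],[0,0,0.018]],[[0,0,0],[0,0,0.036]],[[0,0,0],[0,0,0.054]],[[0,0,0],[0,0,0.072]],[[0,0,0],[0,0,0.09]]]' | grep -E 'force|pos'
python3 -m handwheel '[[[0,0,0],[0,0,0.018]],[[0,0,0],[0,0,0.036]],[[0,0,0],[0,0,0.054]],[[0,0,0],[0,0,0.072]],[[0,0,0],[0,0,0.09]]]' | grep -E 'force|pos'
python3 -m handwheel '[[[0,0,0],[0,0,0.018]],[[0,0,0],[0,0,0.036]],[[0,0,0],[0,0,0.054]],[[0,0,0],[0,0,0.072]],[[0,0,0],[0,0,0.09]]]' | grep -E 'force|pos'
python3 -m handwheel '[[[0,0,0],[0,0,0.018]],[[0,0,0],[0,0,0.036]],[[0,0,0],[0,0,0.052]],[[0,0,0],[0,0,0.052]]]'
python3 - <<'E'
from h import *
s=grab('wrist');rect(s,[.6570,.0294]);print(get_obs()['joint_pos'])
s=grab('top');rect(s,[.6570,.0294])
E
```

```text
tool_pos: [0.6584, 0.0296, 0.1043]
force: [1.7, -0.3, 8.3]
tool_pos: [0.6589, 0.0292, 0.1045]
force: [2.4, -3.7, 8.0]
tool_pos: [0.6587, 0.029, 0.1044]
force: [-1.2, -2.6, 9.0]
tool_pos: [0.6589, 0.029, 0.1044]
force: [2.3, -2.2, 5.0]
clock: 11.12
tool_pos: [0.659, 0.0292, 0.1044]
orientation: [179.8, 0.1, 123.7]
force: [2.9, -1.1, 6.0]
opening: 0.0595
n 1011 axis -9.2 centre 13.7 sides mm [77.9 31.7]
[ 19.50152956  25.19004869 -11.1950796    0.10624426 -53.3612015
 -75.60090501]Traceback (most recent call last):
  File "<stdin>", line 3, in <module>
  File "h.py", line 42, in rect
    B=cv2.boxPoints(cv2.minAreaRect(X)); e1,e2=B[1]-B[0],B[2]-B[1]
                    ~~~~~~~~~~~~~~~^^^
cv2.error: OpenCV(4.12.0) /io/opencv/modules/imgproc/src/convhull.cpp:143: error: (-215:Assertion failed) total >= 0 && (depth == CV_32F || depth == CV_32S) in function 'convexHull'
```

```bash
python3 -m handwheel '[[[0,0,-0.1],[0,0,0]],[[0,0,-0.3],[0,0,0]],[[0,0,-0.3],[0,0,0]],[[0,0,-0.3],[0,0,0]]]' >/dev/null
python3 - <<'E'
from h import *
plan(.650,.1775,.165,120)
E
```

```text
at [0.6584 0.0299 0.1654] [1.7973e+02 9.0000e-02 1.2404e+02] F [ 0.8 -0.4 -0.9] shift [0.6348 0.3784 0.0026] turn [0.0008 0.0002 0.0112]
```

```bash
python3 -m handwheel '[[[0.635,0.378,0],[0,0,0.011]],[[0.635,0.378,0],[0,0,0.011]],[[0.635,0.378,0],[0,0,0.011]],[[0.635,0.378,0],[0,0,0.011]],[[0.635,0.378,0],[0,0,0.011]]]' >/dev/null
python3 -m handwheel '[[[0.635,0.378,0],[0,0,0.011]]]' >/dev/null
python3 -m handwheel '[[[0,0,0],[0,0,0]],[[0,0,0],[0,0,0]]]'
python3 - <<'E'
from h import *
plan(.650,.1775,.1045,120)
s=grab('top'); save(s,'t3.png',(180,160,360,250),4)
for c in ([.6570,.0294],[.6635,-.121]):
  try: rect(s,c)
  except Exception as e: print('x')
s=grab('wrist');
for c in ([.650,.1775],[.6570,.0294]):
  try: rect(s,c)
  except Exception as e: print('x')
E
```

```text
clock: 12.22
tool_pos: [0.6484, 0.2202, 0.1612]
orientation: [-179.9, -0.0, 116.2]
force: [0.5, -0.6, -0.8]
opening: 0.0599
at [0.6484 0.2202 0.1612] [-1.7990e+02 -1.0000e-02  1.1623e+02] F [ 0.5 -0.6 -0.8] shift [-0.1951 -0.0866  0.2838] turn [-0.0003 -0.     -0.0105]
n 103 axis 23.5 centre 18.2 sides mm [23.4 35.4]
n 88 axis -0.3 centre 4.9 sides mm [30.3 21.7]
n 1877 axis -161.7 centre -142.8 sides mm [24.3 82. ]
x
```

View pics/t3.png

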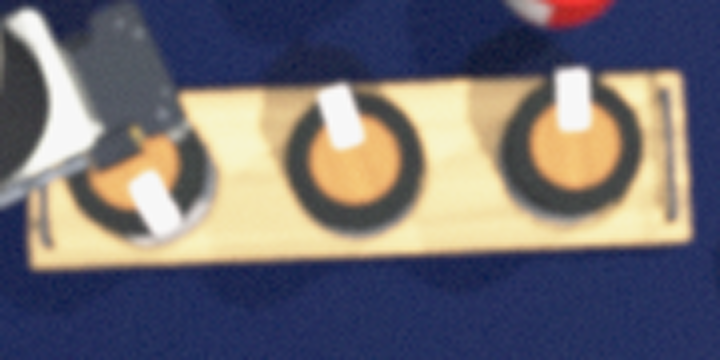

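The top crop shows C's strip at (573,100), nearly square. B's strip at (340,118) is still about 16 degrees short. I overshot A by 43 mm, so I go back over it.

```bash
python3 -m handwheel '[[[-0.195,-0.087,0],[0,0,0]],[[-0.195,-0.087,0],[0,0,0]],[[-0.195,-0.087,0.2],[0,0,0]],[[-0.195,-0.087,0.24],[0,0,0]],[[-0.195,-0.087,0.24],[0,0,0]]]' >/dev/null
python3 -m handwheel '[[[0,0,0],[0,0,0]],[[0,0,0],[0,0,0]]]'
python3 - <<'E'
from h import *
plan(.650,.1775,.1045,116)
s=grab('wrist'); P=cloud(s); rect(s,[.650,.1775]); print(strip(s,np.array([.65,.1775])))
E
```

```text
clock: 12.9
tool_pos: [0.6514, 0.1763, 0.116]
orientation: [179.9, 0.0, 116.1]
force: [0.1, -1.1, 0.5]
opening: 0.0595
at [0.6514 0.1763 0.116 ] [1.7992e+02 2.0000e-02 1.1614e+02] F [ 0.1 -1.1  0.5] shift [ 0.0087 -0.0038  0.0573] turn [0.0002 0.0001 0.0004]
n 2658 axis -150.1 centre -143.4 sides mm [18.3 35.2]
(2770, np.float64(-143.6), array([-0.023, -0.017]))
```

```bash
python3 -m handwheel '[[[0.008,-0.004,0.04],[0,0,0]],[[0.008,-0.004,0.057],[0,0,0]],[[0.008,-0.004,0.065],[0,0,0]],[[0.008,-0.004,0.065],[0,0,0]]]' 
python3 -m handwheel '[[[0,0,0.003],[0,0,-0.018]],[[0,0,0.003],[0,0,-0.036]],[[0,0,0.003],[0,0,-0.054]],[[0,0,0.003],[0,0,-0.072]],[[0,0,0.003],[0,0,-0.09]]]' | grep -E 'force|pos'
```

```text
clock: 13.28
tool_pos: [0.6503, 0.178, 0.1043]
orientation: [179.8, 0.0, 116.2]
force: [-3.8, -1.1, 14.6]
opening: 0.0596
tool_pos: [0.6516, 0.1786, 0.1043]
force: [0.0, 1.0, 14.2]
```

```bash
python3 -m handwheel '[[[0,0,-0.005],[0,0,-0.018]],[[0,0,-0.005],[0,0,-0.036]],[[0,0,-0.005],[0,0,-0.054]],[[0,0,-0.005],[0,0,-0.072]],[[0,0,-0.005],[0,0,-0.09]]]' | grep -E 'force|pos'
python3 -m handwheel '[[[0,0,0],[0,0,-0.018]],[[0,0,0],[0,0,-0.036]],[[0,0,0],[0,0,-0.054]],[[0,0,0],[0,0,-0.072]],[[0,0,0],[0,0,-0.09]]]' | grep -E 'force|pos'
python3 -m handwheel '[[[0,0,0],[0,0,-0.018]],[[0,0,0],[0,0,-0.036]],[[0,0,0],[0,0,-0.054]],[[0,0,0],[0,0,-0.072]],[[0,0,0],[0,0,-0.09]]]' | grep -E 'force|pos'
python3 -m handwheel '[[[0,0,0],[0,0,-0.018]],[[0,0,0],[0,0,-0.036]],[[0,0,0],[0,0,-0.036]]]'
python3 - <<'E'
from h import *
s=grab('wrist'); rect(s,[.650,.1775]); print(strip(s,np.array([.65,.1775])),get_obs()['joint_pos'])
E
```

```text
tool_pos: [0.6507, 0.1783, 0.1044]
force: [-1.3, 0.5, 11.5]
tool_pos: [0.6496, 0.1775, 0.1043]
force: [-4.7, -0.9, 13.5]
tool_pos: [0.6493, 0.1759, 0.1043]
force: [-3.0, -7.9, 14.7]
clock: 15.2
tool_pos: [0.6488, 0.1758, 0.1043]
orientation: [-180.0, -0.1, -100.9]
force: [-7.8, -4.2, 17.4]
opening: 0.0597
n 2537 axis -16.0 centre -13.7 sides mm [29.7 18.3]
(2728, np.float64(-13.8), array([ 0.03 , -0.007])) [ 31.80178474  26.3657962   -9.2125236    0.09906934 -54.4853673
  46.96028534]
```

```bash
python3 -m handwheel '[[[0,0,-0.006],[0,0,-0.013]],[[0,0,-0.006],[0,0,-0.026]],[[0,0,-0.006],[0,0,-0.039]],[[0,0,-0.006],[0,0,-0.052]],[[0,0,-0.006],[0,0,-0.052]]]'
python3 - <<'E'
from h import *
s=grab('wrist'); rect(s,[.650,.1775])
E
```

```text
clock: 15.67
tool_pos: [0.6496, 0.1768, 0.1044]
orientation: [-179.9, -0.0, -82.3]
force: [-1.8, -2.9, 7.5]
opening: 0.0594
n 2586 axis -5.1 centre -4.3 sides mm [30.4 18.3]
```

```bash
python3 -m handwheel '[[[0,0,0.005],[0,0,0]],[[0,0,0.005],[0,0,-0.01]],[[0,0,0.005],[0,0,-0.02]],[[0,0,0.005],[0,0,-0.026]],[[0,0,0.005],[0,0,-0.026]]]'
python3 - <<'E'
from h import *
s=grab('wrist'); rect(s,[.650,.1775])
E
```

```text
clock: 16.13
tool_pos: [0.6501, 0.1766, 0.1043]
orientation: [-179.9, -0.1, -73.1]
force: [-3.0, -4.7, 12.1]
opening: 0.0594
n 2563 axis 3.9 centre 4.0 sides mm [18.3 30.1]
```

```bash
python3 -m handwheel '[[[0,0,-0.1],[0,0,0]],[[0,0,-0.25],[0,0,0]],[[0,0,-0.25],[0,0,0]],[[0,0,-0.25],[0,0,0]]]' >/dev/null
python3 - <<'E'
from h import *
s=grab('wrist'); rect(s,[.650,.1775])
plan(.658,.029,.115,-73)
E
```

```text
n 1593 axis 3.9 centre 3.9 sides mm [18.3 30.2]
at [0.6493 0.1777 0.1529] [-1.7991e+02  4.0000e-02 -7.3230e+01] F [ 0.6  0.4 -1.1] shift [0.7245 0.1733 0.1886] turn [-0.0002  0.0001 -0.0006]
```

```bash
python3 -m handwheel '[[[0.7245,0.173,0],[0,0,0]],[[0.7245,0.173,0],[0,0,0]],[[0.7245,0.173,0],[0,0,0]],[[0.7245,0.173,0],[0,0,0]],[[0.7245,0.173,0],[0,0,0]]]' >/dev/null
python3 -m handwheel '[[[0,0,0.18],[0,0,0]],[[0,0,0.18],[0,0,0]],[[0,0,0.18],[0,0,0]],[[0,0,0.18],[0,0,0]]]'
python3 - <<'E'
from h import *
plan(.6575,.029,.1045,-73)
s=grab('wrist'); rect(s,[.657,.0294])
E
```

```text
clock: 17.32
tool_pos: [0.6579, 0.0289, 0.1164]
orientation: [179.9, -0.0, -73.2]
force: [-0.1, -0.7, 0.8]
opening: 0.0592
at [0.6579 0.0289 0.1164] [ 1.7994e+02 -3.0000e-02 -7.3190e+01] F [-0.1 -0.7  0.8] shift [-0.0011  0.0018  0.0593] turn [ 0.0002 -0.0001 -0.0005]
n 2610 axis 17.7 centre 13.1 sides mm [18.3 35.2]
```

```bash
python3 -m handwheel '[[[0,0,0.04],[0,0,0]],[[0,0,0.059],[0,0,0]],[[0,0,0.067],[0,0,0]],[[0,0,0.067],[0,0,0]],[[0,0,0.067],[0,0,0]]]'
python3 -m handwheel '[[[0,0,0.002],[0,0,0.013]],[[0,0,0.002],[0,0,0.026]],[[0,0,0.002],[0,0,0.038]],[[0,0,0.002],[0,0,0.038]]]'
python3 - <<'E'
from h import *
s=grab('wrist'); rect(s,[.657,.0294])
E
```

```text
clock: 17.78
tool_pos: [0.6587, 0.029, 0.1044]
orientation: [-179.9, -0.0, -73.2]
force: [-1.7, 0.7, 6.8]
opening: 0.0599
clock: 18.12
tool_pos: [0.6594, 0.029, 0.1043]
orientation: [-179.8, 0.0, -87.1]
force: [1.0, -0.3, 7.4]
opening: 0.0596
n 2813 axis 4.1 centre -0.4 sides mm [18.1 33.8]
```

```bash
python3 -m handwheel '[[[0,0,-0.1],[0,0,0]],[[0,0,-0.3],[0,0,0]],[[0,0,-0.5],[0,0,0]],[[0,0,-0.7],[0,0,0]],[[0,0,-0.7],[0,0,0]]]' >/dev/null
python3 -m handwheel '[[[0,0,0],[0,0,0.09]],[[0,0,0],[0,0,0.09]],[[0,0,0],[0,0,0.09]],[[0,0,0],[0,0,0.09]],[[0,0,0],[0,0,0.09]]]' >/dev/null
cat >> h.py <<'E'
def racks(s):
    P=cloud(s)
    for n,q in (('stand',(.42,.21)),('rack',(.413,-.203))):
        m=(abs(P[...,2]-.06)<.008)&(abs(P[...,0]-q[0])<.1)&(abs(P[...,1]-q[1])<.16)
        vv,uu=np.nonzero(m)
        X=np.array([w(s,a,b,.06)[:2] for a,b in zip(uu,vv)]).astype(np.float32)
        r=cv2.minAreaRect(X); B=cv2.boxPoints(r); e1,e2=B[1]-B[0],B[2]-B[1]
        e=e1 if np.hypot(*e1)>np.hypot(*e2) else e2
        e=e/np.hypot(*e)*np.sign(e[1]); c=np.array(r[0])
        print(n,c.round(4),'size',np.round(r[1],3),'yaw',np.degrees(np.arctan2(-e[0],e[1])).round(1),'holes',[(c+e*k).round(4).tolist() for k in(-.075,-.025,.025,.075)])
E
python3 - <<'E'
from h import *
plan(.4082,.1385,.22,170)
s=grab('top'); 
for c in([.650,.1775],[.657,.0294],[.6635,-.121]):
    try: rect(s,c)
    except Exception: print('x')
racks(s)
E
```

```text
at [0.6578 0.0288 0.2424] [-1.8000e+02  1.0000e-02 -1.1971e+02] F [ 0.6 -0.  -1. ] shift [0.1419 1.3557 0.1118] turn [0.     0.     0.1953]
x
x
n 92 axis -0.3 centre 4.9 sides mm [30.2 21.7]
stand [0.4161 0.1836] size [0.152 0.06 ] yaw -10.1 holes [[0.403, 0.1097], [0.4118, 0.1589], [0.4205, 0.2082], [0.4293, 0.2574]]
rack [ 0.4137 -0.2028] size [0.211 0.06 ] yaw -8.8 holes [[0.4023, -0.277], [0.4099, -0.2275], [0.4175, -0.1781], [0.4252, -0.1287]]
```

```bash
python3 -m handwheel '[[[0.142,1,0],[0,0,0.0975]],[[0.142,1,0],[0,0,0.0975]],[[0.142,1,0],[0,0,0.0975]],[[0.142,1,0],[0,0,0.0975]],[[0.142,1,0],[0,0,0.0975]]]' >/dev/null
python3 - <<'E'
from h import *
plan(.4082,.1385,.22,170)
s=grab('top'); 
for c in([.650,.1775],[.657,.0294],[.6635,-.121]):
    try: rect(s,c)
    except Exception: print('x')
racks(s)
E
```

```text
at [0.4677 0.1019 0.2422] [ 1.7999e+02  1.0000e-02 -1.5462e+02] F [0.1 1.7 0.3] shift [0.1905 0.2927 0.1108] turn [0.     0.     0.0983]
n 76 axis 1.4 centre 8.2 sides mm [18.8 29.9]
n 101 axis 0.4 centre 5.5 sides mm [21.6 32.7]
n 85 axis 0.4 centre 4.9 sides mm [21.7 30.1]Traceback (most recent call last):
  File "<stdin>", line 7, in <module>
  File "h.py", line 53, in racks
    r=cv2.minAreaRect(X); B=cv2.boxPoints(r); e1,e2=B[1]-B[0],B[2]-B[1]
cv2.error: OpenCV(4.12.0) /io/opencv/modules/imgproc/src/convhull.cpp:143: error: (-215:Assertion failed) total >= 0 && (depth == CV_32F || depth == CV_32S) in function 'convexHull'
```

```bash
python3 -m handwheel '[[[0.19,0.293,0],[0,0,0.0975]],[[0.19,0.293,0],[0,0,0.0975]],[[0.19,0.293,0],[0,0,0.0975]],[[0.19,0.293,0],[0,0,0.0975]],[[0.19,0.293,0],[0,0,0.0975]]]' >/dev/null
python3 -m handwheel '[[[0,0,0],[0,0,0]],[[0,0,0],[0,0,0]]]'
python3 - <<'E'
from h import *
plan(.4082,.1385,.107,170)
s=grab('wrist'); save(s,'wr5.png')
print([px(s,p).round().tolist() for p in ([.4082,.1385,.148],[.4169,.1878,.148],[.4257,.2370,.148],[.4344,.2863,.06])])
racks(s)
E
```

```text
clock: 20.1
tool_pos: [0.4101, 0.1383, 0.2425]
orientation: [180.0, 0.0, 172.1]
force: [0.3, 0.9, -0.7]
opening: 0.0596
at [0.4101 0.1383 0.2425] [1.7998e+02 1.0000e-02 1.7208e+02] F [ 0.3  0.9 -0.7] shift [ 9.700e-03 -4.000e-04  6.775e-01] turn [0.0001 0.     0.0058]
[[286.0, 212.0], [283.0, 279.0], [280.0, 338.0], [279.0, 325.0]]
stand [0.4225 0.2088] size [0.212 0.06 ] yaw -10.1 holes [[0.4093, 0.135], [0.4181, 0.1842], [0.4269, 0.2334], [0.4356, 0.2826]]Traceback (most recent call last):
  File "<stdin>", line 5, in <module>
  File "h.py", line 53, in racks
    r=cv2.minAreaRect(X); B=cv2.boxPoints(r); e1,e2=B[1]-B[0],B[2]-B[1]
cv2.error: OpenCV(4.12.0) /io/opencv/modules/imgproc/src/convhull.cpp:143: error: (-215:Assertion failed) total >= 0 && (depth == CV_32F || depth == CV_32S) in function 'convexHull'
```

View pics/wr5.png

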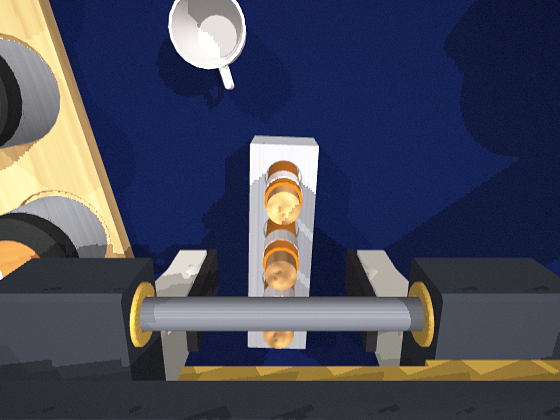

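Wrist view: the first cork top is at (284,207), against a predicted (286,212), and it lies centred between the fingers. I descend and grip.

```bash
python3 -m handwheel '[[[0.007,0.006,0.2],[0,0,0.006]],[[0.007,0.006,0.35],[0,0,0.006]],[[0.007,0.006,0.5],[0,0,0.006]],[[0.007,0.006,0.67],[0,0,0.006]],[[0.007,0.006,0.67],[0,0,0.006]]]'
python3 -m handwheel '[[[0,0,0],[0,0,0]],[[0,0,0],[0,0,0]],[[0,0,0],[0,0,0]],[[0,0,0],[0,0,0]],[[0,0,0],[0,0,0]]]' 0.6
python3 -m handwheel '[[[0,0,-0.1],[0,0,0]],[[0,0,-0.25],[0,0,0]],[[0,0,-0.4],[0,0,0]],[[0,0,-0.5],[0,0,0]],[[0,0,-0.5],[0,0,0]]]'
python3 - <<'E'
from h import *
plan(.4252,-.1287,.207,171.2)
E
```

```text
clock: 20.57
tool_pos: [0.406, 0.1369, 0.1034]
orientation: [-179.6, -0.4, 169.7]
force: [-1.9, -1.3, 0.1]
opening: 0.0597
clock: 20.98
tool_pos: [0.4096, 0.1401, 0.1097]
orientation: [179.9, 0.1, 169.6]
force: [-0.2, -0.5, 0.9]
opening: 0.0316
clock: 21.4
tool_pos: [0.411, 0.1409, 0.2135]
orientation: [179.6, 0.3, 169.7]
force: [0.6, 1.0, -0.1]
opening: 0.0269
at [0.411  0.1409 0.2135] [179.64   0.35 169.66] F [ 0.6  1.  -0.1] shift [-0.3115 -1.3137  0.026 ] turn [ 0.001   0.001  -0.0043]
```

```bash
python3 -m handwheel '[[[-0.04,-0.16,0],[0,0,0]],[[-0.08,-0.33,0],[0,0,0]],[[-0.12,-0.5,0],[0,0,0]],[[-0.155,-0.66,0],[0,0,0]],[[-0.155,-0.66,0],[0,0,0]]]'
python3 -m handwheel '[[[-0.04,-0.16,0],[0,0,0]],[[-0.08,-0.33,0],[0,0,0]],[[-0.12,-0.5,0],[0,0,0]],[[-0.155,-0.65,0],[0,0,-0.004]],[[-0.155,-0.65,0],[0,0,-0.004]]]' >/dev/null
python3 -m handwheel '[[[0,0,0],[0,0,0]],[[0,0,0],[0,0,0]]]'
python3 - <<'E'
from h import *
plan(.4252,-.1287,.207,171.2)
s=grab('wrist'); save(s,'wr6.png')
q=[p for p in ([.4023,-.277,.06],[.4099,-.2275,.06],[.4175,-.1781,.06],[.4252,-.1287,.06])]
print([px(s,p).round().tolist() for p in q])
E
```

```text
clock: 21.82
tool_pos: [0.4145, 0.0002, 0.2083]
orientation: [-180.0, -0.0, 169.4]
force: [0.1, 0.4, -1.8]
opening: 0.0272
clock: 22.4
tool_pos: [0.4223, -0.1293, 0.2083]
orientation: [180.0, -0.0, 171.0]
force: [0.0, 0.0, -1.6]
opening: 0.0272
at [ 0.4223 -0.1293  0.2083] [ 1.7998e+02 -1.0000e-02  1.7096e+02] F [ 0.   0.  -1.6] shift [-0.0136  0.0054  0.0064] turn [ 0.     -0.     -0.0007]
[[278.0, -15.0], [278.0, 62.0], [279.0, 131.0], [279.0, 193.0]]
```

View pics/wr6.png

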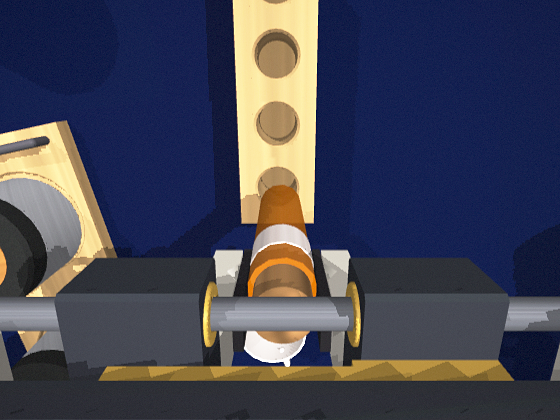

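The tube is held upright. Rack holes appear at (277,55) and (277,122), with the target at (278,186), and the offset from prediction matches the bias seen at the stand. I align using the grasp-to-hole difference and descend slowly.

```bash
python3 -m handwheel '[[[-0.017,0.009,0],[0,0,0]],[[-0.017,0.009,0.08],[0,0,0]],[[-0.017,0.009,0.16],[0,0,0]],[[-0.017,0.009,0.22],[0,0,0]],[[-0.017,0.009,0.22],[0,0,0]]]'
python3 -m handwheel '[[[0,0,0.03],[0,0,0]],[[0,0,0.06],[0,0,0]],[[0,0,0.06],[0,0,0]]]'
```

```text
clock: 22.87
tool_pos: [0.4253, -0.1271, 0.1625]
orientation: [-180.0, -0.2, 171.1]
force: [-0.6, -0.5, -0.9]
opening: 0.027
clock: 23.12
tool_pos: [0.426, -0.1277, 0.1518]
orientation: [180.0, -0.0, 171.1]
force: [-0.6, -0.1, -0.0]
opening: 0.0272
```

```bash
python3 -m handwheel '[[[0,0,0.05],[0,0,0]],[[0,0,0.1],[0,0,0]],[[0,0,0.1],[0,0,0]]]'
python3 -m handwheel '[[[0,0,0.05],[0,0,0]],[[0,0,0.08],[0,0,0]],[[0,0,0.08],[0,0,0]]]'
```

```text
clock: 23.37
tool_pos: [0.4255, -0.1279, 0.1313]
orientation: [180.0, -0.1, 171.0]
force: [-0.5, -0.1, -0.8]
opening: 0.0269
clock: 23.62
tool_pos: [0.4273, -0.1282, 0.117]
orientation: [-180.0, 0.1, 171.1]
force: [0.4, -0.2, -0.3]
opening: 0.0269
```

```bash
python3 -m handwheel '[[[0,0,0.02],[0,0,0]],[[0,0,0.033],[0,0,0]],[[0,0,0.033],[0,0,0]],[[0,0,0.033],[0,0,0]]]'
python3 -m handwheel '[[[0,0,0],[0,0,0]],[[0,0,0],[0,0,0]],[[0,0,0],[0,0,0]],[[0,0,0],[0,0,0]]]' -0.36
python3 -m handwheel '[[[0,0,-0.15],[0,0,0]],[[0,0,-0.3],[0,0,0]],[[0,0,-0.45],[0,0,0]],[[0,0,-0.6],[0,0,0]],[[0,0,-0.6],[0,0,0]]]'
python3 - <<'E'
from h import *
plan(.4169,.1878,.22,169.9)
s=grab('wrist'); P=cloud(s)
m=(np.hypot(P[...,0]-.4252,P[...,1]+.131)<.025)&(P[...,2]>.1)&(P[...,2]<.18)
print('cork top z',np.percentile(P[m][:,2],[50,90,98]).round(4),'xy',P[m&(P[...,2]>.142)][:,:2].mean(0).round(4))
s=grab('top')
try: racks(s)
except Exception as e: print('x')
E
```

```text
clock: 23.95
tool_pos: [0.4289, -0.1288, 0.1141]
orientation: [-179.9, 0.3, 171.2]
force: [-8.5, 0.3, 38.9]
opening: 0.0272
clock: 24.28
tool_pos: [0.4264, -0.128, 0.1098]
orientation: [180.0, 0.0, 171.0]
force: [-0.5, 0.2, -0.1]
opening: 0.0484
clock: 24.7
tool_pos: [0.4292, -0.1284, 0.2353]
orientation: [180.0, 0.5, 171.1]
force: [1.5, 0.2, 1.3]
opening: 0.0596
at [ 0.4292 -0.1284  0.2353] [179.96   0.49 171.09] F [1.5 0.2 1.3] shift [0.3063 1.5522 0.0751] turn [0.0001 0.0014 0.0033]
cork top z [0.1478 0.1493 0.1498] xy [ 0.4272 -0.1321]
stand [0.4212 0.2122] size [0.211 0.06 ] yaw -10.1 holes [[0.4081, 0.1384], [0.4169, 0.1876], [0.4256, 0.2369], [0.4344, 0.2861]]
rack [ 0.4136 -0.203 ] size [0.21 0.06] yaw -8.8 holes [[0.4021, -0.2771], [0.4098, -0.2277], [0.4174, -0.1783], [0.4251, -0.1288]]
```

```bash
python3 -m handwheel '[[[0.04,0.2,0],[0,0,0]],[[0.08,0.4,0],[0,0,0]],[[0.12,0.6,0],[0,0,0]],[[0.152,0.778,0],[0,0,0.003]],[[0.152,0.778,0],[0,0,0.003]]]' >/dev/null
python3 -m handwheel '[[[0.04,0.2,0],[0,0,0]],[[0.08,0.4,0],[0,0,0]],[[0.12,0.6,0],[0,0,0]],[[0.152,0.778,0],[0,0,0]],[[0.152,0.778,0],[0,0,0]]]' >/dev/null
python3 -m handwheel '[[[0,0,0],[0,0,0]],[[0,0,0],[0,0,0]]]'
python3 -c "
from h import *
plan(.418,.189,.1095,169.9)"
```

```text
clock: 25.8
tool_pos: [0.417, 0.1884, 0.2284]
orientation: [-179.9, -0.1, 170.0]
force: [0.2, 0.4, -0.5]
opening: 0.0595
at [0.417  0.1884 0.2284] [-1.7987e+02 -1.0000e-01  1.7000e+02] F [ 0.2  0.4 -0.5] shift [-0.0056  0.0051  0.5944] turn [-0.0004 -0.0003  0.0003]
```

```bash
python3 -m handwheel '[[[-0.005,0.004,0.18],[0,0,0]],[[-0.005,0.004,0.36],[0,0,0]],[[-0.005,0.004,0.5],[0,0,0]],[[-0.005,0.004,0.59],[0,0,0]],[[-0.005,0.004,0.59],[0,0,0]]]'
python3 -m handwheel '[[[0,0,0],[0,0,0]],[[0,0,0],[0,0,0]],[[0,0,0],[0,0,0]],[[0,0,0],[0,0,0]],[[0,0,0],[0,0,0]]]' 0.6
python3 -m handwheel '[[[0,0,0],[0,0,0]],[[0,0,0],[0,0,0]],[[0,0,0],[0,0,0]]]'
python3 -m handwheel '[[[0,0,-0.1],[0,0,0]],[[0,0,-0.25],[0,0,0]],[[0,0,-0.4],[0,0,0]],[[0,0,-0.5],[0,0,0]],[[0,0,-0.5],[0,0,0]]]'
python3 - <<'E'
from h import *
plan(.4188,-.1771,.21,171)
E
```

```text
clock: 26.22
tool_pos: [0.4166, 0.186, 0.108]
orientation: [-179.7, -0.3, 169.8]
force: [-0.2, -0.6, -0.2]
opening: 0.0595
clock: 26.63
tool_pos: [0.4192, 0.1898, 0.1128]
orientation: [179.9, 0.1, 170.0]
force: [-0.4, 0.3, 0.3]
opening: 0.032
clock: 26.88
tool_pos: [0.4192, 0.1899, 0.1126]
orientation: [179.9, 0.1, 170.0]
force: [-0.3, -0.6, 6.7]
opening: 0.0272
clock: 27.3
tool_pos: [0.4206, 0.1909, 0.2161]
orientation: [179.7, 0.3, 170.0]
force: [0.8, 0.7, 0.8]
opening: 0.0272
at [0.4206 0.1909 0.2161] [179.69   0.27 170.  ] F [0.8 0.7 0.8] shift [-0.3107 -1.8136  0.0223] turn [ 0.0009  0.0008 -0.0028]
```

Tube 1 now stands in the way, so I lift tube 2 by a further 75 mm before crossing over it.

```bash
python3 -m handwheel '[[[0,0,-0.15],[0,0,0]],[[0,0,-0.3],[0,0,0]],[[0,0,-0.4],[0,0,0]],[[0,0,-0.4],[0,0,0]]]' >/dev/null
python3 -m handwheel '[[[-0.03,-0.16,0],[0,0,0]],[[-0.055,-0.32,0],[0,0,0]],[[-0.08,-0.48,0],[0,0,0]],[[-0.104,-0.605,0],[0,0,0]],[[-0.104,-0.605,0],[0,0,0]]]' >/dev/null
python3 -m handwheel '[[[-0.03,-0.16,0],[0,0,0]],[[-0.055,-0.32,0],[0,0,0]],[[-0.08,-0.48,0],[0,0,0]],[[-0.104,-0.605,0],[0,0,0]],[[-0.104,-0.605,0],[0,0,0]]]'
python3 -m handwheel '[[[-0.03,-0.16,0],[0,0,0]],[[-0.055,-0.32,0],[0,0,0]],[[-0.08,-0.48,0],[0,0,0]],[[-0.104,-0.605,0],[0,0,-0.003]],[[-0.104,-0.605,0],[0,0,-0.003]]]' >/dev/null
python3 -m handwheel '[[[0,0,0],[0,0,0]],[[0,0,0],[0,0,0]]]'
python3 -c "
from h import *
plan(.4188,-.177,.16,171.2)
s=grab('top')
try: racks(s)
except Exception: print('x')"
```

```text
clock: 28.47
tool_pos: [0.4168, -0.0589, 0.2908]
orientation: [-180.0, -0.1, 169.8]
force: [1.1, 1.2, 0.2]
opening: 0.027
clock: 29.05
tool_pos: [0.4168, -0.1784, 0.291]
orientation: [180.0, -0.1, 171.0]
force: [0.2, -0.0, -1.1]
opening: 0.0272
at [ 0.4168 -0.1784  0.291 ] [ 1.7998e+02 -6.0000e-02  1.7098e+02] F [ 0.2 -0.  -1.1] shift [-0.0096  0.0085  0.655 ] turn [ 0.     -0.0002 -0.0006]
stand [0.4212 0.2122] size [0.211 0.06 ] yaw -10.1 holes [[0.4081, 0.1384], [0.4169, 0.1876], [0.4256, 0.2368], [0.4343, 0.2861]]
rack [ 0.4217 -0.1507] size [0.105 0.06 ] yaw -8.6 holes [[0.4105, -0.2249], [0.4179, -0.1754], [0.4254, -0.126], [0.4329, -0.0765]]
```

```bash
python3 -m handwheel '[[[-0.009,0.008,0.15],[0,0,0]],[[-0.009,0.008,0.3],[0,0,0]],[[-0.009,0.008,0.45],[0,0,0]],[[-0.009,0.008,0.6],[0,0,0]],[[-0.009,0.008,0.6],[0,0,0]]]'
python3 -m handwheel '[[[0,0,0.05],[0,0,0]],[[0,0,0.1],[0,0,0]],[[0,0,0.1],[0,0,0]]]'
python3 -m handwheel '[[[0,0,0.05],[0,0,0]],[[0,0,0.08],[0,0,0]],[[0,0,0.08],[0,0,0]]]'
```

```text
clock: 29.52
tool_pos: [0.4156, -0.1759, 0.1669]
orientation: [180.0, -0.5, 171.1]
force: [-1.4, 0.3, -1.3]
opening: 0.0273
clock: 29.77
tool_pos: [0.4188, -0.1768, 0.1517]
orientation: [-180.0, -0.1, 171.1]
force: [-0.7, 0.1, -0.6]
opening: 0.0275
clock: 30.02
tool_pos: [0.4189, -0.1772, 0.1359]
orientation: [180.0, -0.0, 171.1]
force: [-0.1, -0.9, -0.9]
opening: 0.0272
```

```bash
python3 -m handwheel '[[[0,0,0.05],[0,0,0]],[[0,0,0.09],[0,0,0]],[[0,0,0.09],[0,0,0]],[[0,0,0.09],[0,0,0]]]'
python3 -m handwheel '[[[0,0,0],[0,0,0]],[[0,0,0],[0,0,0]],[[0,0,0],[0,0,0]],[[0,0,0],[0,0,0]],[[0,0,0],[0,0,0]]]' -0.36
python3 -m handwheel '[[[0,0,-0.15],[0,0,0]],[[0,0,-0.3],[0,0,0]],[[0,0,-0.45],[0,0,0]],[[0,0,-0.6],[0,0,0]],[[0,0,-0.6],[0,0,0]]]'
python3 - <<'E'
from h import *
plan(.4275,.2388,.22,169.9)
s=grab('wrist'); P=cloud(s)
m=(np.hypot(P[...,0]-.419,P[...,1]+.181)<.025)&(P[...,2]>.1)&(P[...,2]<.18)
print('cork top z',np.percentile(P[m][:,2],[50,90,98]).round(4),'xy',P[m&(P[...,2]>.142)][:,:2].mean(0).round(4))
s=grab('top')
try: racks(s)
except Exception as e: print('x')
E
```

```text
clock: 30.35
tool_pos: [0.4188, -0.1776, 0.1179]
orientation: [-180.0, -0.0, 171.0]
force: [-0.0, 0.2, -0.1]
opening: 0.0276
clock: 30.77
tool_pos: [0.4191, -0.1776, 0.118]
orientation: [180.0, 0.0, 171.0]
force: [0.1, -0.2, 0.3]
opening: 0.0549
clock: 31.18
tool_pos: [0.4218, -0.1783, 0.2438]
orientation: [-180.0, 0.5, 171.1]
force: [1.0, 0.1, -0.5]
opening: 0.0592
at [ 0.4218 -0.1783  0.2438] [-179.98    0.54  171.09] F [ 1.   0.1 -0.5] shift [0.2961 2.0647 0.1154] turn [-0.      0.0015  0.0033]
cork top z [0.1479 0.1493 0.1498] xy [ 0.4188 -0.1839]
stand [0.4213 0.2124] size [0.21 0.06] yaw -10.1 holes [[0.4082, 0.1385], [0.4169, 0.1877], [0.4256, 0.237], [0.4344, 0.2862]]
rack [ 0.4217 -0.1521] size [0.108 0.06 ] yaw -8.4 holes [[0.4107, -0.2263], [0.418, -0.1768], [0.4253, -0.1273], [0.4326, -0.0779]]
```

Tube 2 is seated, with its cork top at 0.148. Now tube 3 at (.4256,.237).

```bash
python3 -m handwheel '[[[0.03,0.2,0],[0,0,0]],[[0.06,0.38,0],[0,0,0]],[[0.08,0.55,0],[0,0,0]],[[0.099,0.69,0],[0,0,0.003]],[[0.099,0.69,0],[0,0,0.003]]]' >/dev/null
python3 -m handwheel '[[[0.03,0.2,0],[0,0,0]],[[0.06,0.38,0],[0,0,0]],[[0.08,0.55,0],[0,0,0]],[[0.099,0.69,0],[0,0,0]],[[0.099,0.69,0],[0,0,0]]]' >/dev/null
python3 -m handwheel '[[[0.03,0.2,0],[0,0,0]],[[0.06,0.38,0],[0,0,0]],[[0.08,0.55,0],[0,0,0]],[[0.099,0.69,0],[0,0,0]],[[0.099,0.69,0],[0,0,0]]]' >/dev/null
python3 -m handwheel '[[[0,0,0],[0,0,0]],[[0,0,0],[0,0,0]]]'
python3 - <<'E'
from h import *
plan(.427,.2385,.1095,169.9)
s=grab('wrist'); P=cloud(s)
m=(np.hypot(P[...,0]-.4256,P[...,1]-.236)<.03)&(P[...,2]>.142)&(P[...,2]<.155)
print(m.sum(),P[m].mean(0))
E
```

```text
clock: 32.7
tool_pos: [0.4296, 0.2397, 0.2366]
orientation: [-179.9, -0.1, 170.0]
force: [0.7, -1.1, -0.2]
opening: 0.0597
at [0.4296 0.2397 0.2366] [-1.7989e+02 -8.0000e-02  1.6996e+02] F [ 0.7 -1.1 -0.2] shift [ 0.0111 -0.0068  0.6357] turn [-0.0003 -0.0002  0.0002]
1006 [0.42676566 0.23279888 0.14845869]
```

```bash
python3 -m handwheel '[[[0.01,-0.007,0.18],[0,0,0]],[[0.01,-0.007,0.36],[0,0,0]],[[0.01,-0.007,0.52],[0,0,0]],[[0.01,-0.007,0.63],[0,0,0]],[[0.01,-0.007,0.63],[0,0,0]]]'
python3 -m handwheel '[[[0,0,0],[0,0,0]],[[0,0,0],[0,0,0]],[[0,0,0],[0,0,0]],[[0,0,0],[0,0,0]],[[0,0,0],[0,0,0]]]' 0.6 >/dev/null
python3 -m handwheel '[[[0,0,0],[0,0,0]],[[0,0,0],[0,0,0]],[[0,0,0],[0,0,0]]]'
python3 -m handwheel '[[[0,0,-0.15],[0,0,0]],[[0,0,-0.35],[0,0,0]],[[0,0,-0.55],[0,0,0]],[[0,0,-0.75],[0,0,0]],[[0,0,-0.9],[0,0,0]]]'
python3 - <<'E'
from h import *
plan(.4112,-.2265,.29,171.2)
E
```

```text
clock: 33.17
tool_pos: [0.4257, 0.2359, 0.1077]
orientation: [-179.6, -0.3, 169.8]
force: [-1.0, 0.3, -0.5]
opening: 0.0594
clock: 33.83
tool_pos: [0.4282, 0.24, 0.1127]
orientation: [179.9, 0.0, 170.0]
force: [-1.6, 0.3, 7.2]
opening: 0.0274
clock: 34.25
tool_pos: [0.4281, 0.2396, 0.2955]
orientation: [179.9, 0.1, 170.0]
force: [0.6, 1.4, -0.5]
opening: 0.0271
at [0.4281 0.2396 0.2955] [1.7986e+02 1.2000e-01 1.6998e+02] F [ 0.6  1.4 -0.5] shift [-0.3221 -2.3096  0.0227] turn [ 0.0004  0.0003 -0.0034]
```

```bash
python3 -m handwheel '[[[-0.025,-0.18,0],[0,0,0]],[[-0.055,-0.38,0],[0,0,0]],[[-0.08,-0.58,0],[0,0,0]],[[-0.107,-0.77,0],[0,0,0]],[[-0.107,-0.77,0],[0,0,0]]]' >/dev/null
python3 -m handwheel '[[[-0.025,-0.18,0],[0,0,0]],[[-0.055,-0.38,0],[0,0,0]],[[-0.08,-0.58,0],[0,0,0]],[[-0.107,-0.77,0],[0,0,0]],[[-0.107,-0.77,0],[0,0,0]]]' >/dev/null
python3 -m handwheel '[[[-0.025,-0.18,0],[0,0,0]],[[-0.055,-0.38,0],[0,0,0]],[[-0.08,-0.58,0],[0,0,0]],[[-0.107,-0.77,0],[0,0,-0.003]],[[-0.107,-0.77,0],[0,0,-0.003]]]' >/dev/null
python3 -m handwheel '[[[0,0,0],[0,0,0]],[[0,0,0],[0,0,0]]]'
python3 -c "
from h import *
plan(.4115,-.2265,.16,171.2)
s=grab('wrist'); P=cloud(s); m=(abs(P[...,2]-.06)<.006)&(abs(P[...,0]-.41)<.06)&(P[...,1]<-.2); print(P[m].min(0),P[m].max(0))
s=grab('top')
try: racks(s)
except Exception: print('x')"
```

```text
clock: 35.67
tool_pos: [0.4101, -0.2267, 0.2915]
orientation: [180.0, -0.0, 170.9]
force: [0.2, 1.2, -0.8]
opening: 0.0272
at [ 0.4101 -0.2267  0.2915] [ 1.7998e+02 -3.0000e-02  1.7094e+02] F [ 0.2  1.2 -0.8] shift [-0.007   0.0021  0.6575] turn [ 0.     -0.0001 -0.0007]
[ 0.36963415 -0.31492814  0.05405008] [ 0.44629157 -0.2000442   0.063466  ]
stand [0.4207 0.212 ] size [0.21  0.061] yaw -10.0 holes [[0.4077, 0.1382], [0.4164, 0.1874], [0.4251, 0.2366], [0.4338, 0.2859]]
rack [ 0.4279 -0.1828] size [0.168 0.047] yaw -4.9 holes [[0.4215, -0.2575], [0.4258, -0.2077], [0.43, -0.1579], [0.4343, -0.1081]]
```

```bash
python3 -m handwheel '[[[-0.007,0.002,0.15],[0,0,0]],[[-0.007,0.002,0.3],[0,0,0]],[[-0.007,0.002,0.45],[0,0,0]],[[-0.007,0.002,0.6],[0,0,0]],[[-0.007,0.002,0.6],[0,0,0]]]'
python3 -m handwheel '[[[0,0,0.05],[0,0,0]],[[0,0,0.1],[0,0,0]],[[0,0,0.1],[0,0,0]]]'
python3 -m handwheel '[[[0,0,0.05],[0,0,0]],[[0,0,0.08],[0,0,0]],[[0,0,0.08],[0,0,0]]]'
```

```text
clock: 36.18
tool_pos: [0.4089, -0.2242, 0.167]
orientation: [179.9, -0.5, 171.1]
force: [-0.8, 0.6, 0.2]
opening: 0.0274
clock: 36.43
tool_pos: [0.4124, -0.2258, 0.1519]
orientation: [180.0, 0.0, 171.1]
force: [-0.7, 0.3, -1.1]
opening: 0.0273
clock: 36.68
tool_pos: [0.4121, -0.2262, 0.136]
orientation: [180.0, 0.0, 171.1]
force: [0.3, -1.0, -1.2]
opening: 0.0271
```

Tube 3 is in the hole with no force. I finish lowering it, release, lift and retreat to look.

```bash
python3 -m handwheel '[[[0,0,0.05],[0,0,0]],[[0,0,0.09],[0,0,0]],[[0,0,0.09],[0,0,0]],[[0,0,0.09],[0,0,0]]]'
python3 -m handwheel '[[[0,0,0],[0,0,0]],[[0,0,0],[0,0,0]],[[0,0,0],[0,0,0]],[[0,0,0],[0,0,0]],[[0,0,0],[0,0,0]]]' -0.36 >/dev/null
python3 -m handwheel '[[[0,0,-0.15],[0,0,0]],[[0,0,-0.35],[0,0,0]],[[0,0,-0.55],[0,0,0]],[[0,0,-0.75],[0,0,0]],[[0,0,-0.9],[0,0,0]]]' >/dev/null
python3 -m handwheel '[[[0,0.2,-0.2],[0,0,0]],[[0,0.4,-0.3],[0,0,0]],[[0,0.6,-0.4],[0,0,0]],[[0,0.8,-0.4],[0,0,0]],[[0,1,-0.4],[0,0,0]]]' 
python3 -m handwheel '[[[0,0,0],[0,0,0]],[[0,0,0],[0,0,0]],[[0,0,0],[0,0,0]]]' >/dev/null
python3 - <<'E'
from h import *
s=grab('top'); save(s,'t9.png',scale=1.4)
try: racks(s)
except Exception: print('x')
P=cloud(s)
for c in ([.4251,-.1288],[.4174,-.1783],[.4098,-.2277]):
    m=(np.hypot(P[...,0]-c[0],P[...,1]-c[1])<.02)&(P[...,2]>.1); print('cork z',P[m][:,2].max() if m.any() else None)
for c in([.650,.1775],[.657,.0294],[.6635,-.121]):
    m=(abs(P[...,2]-.09)<.012)&(np.hypot(P[...,0]-c[0],P[...,1]-c[1])<.06)
    vv,uu=np.nonzero(m); X=np.array([w(s,a,b,.09)[:2] for a,b in zip(uu,vv)],np.float32)
    c2=cv2.minEnclosingCircle(X); print(c2)
    try: rect(s,c2[0])
    except Exception: print('x')
E
```

```text
clock: 37.02
tool_pos: [0.4119, -0.2265, 0.1179]
orientation: [-180.0, -0.0, 171.0]
force: [0.5, 0.6, -0.5]
opening: 0.0276
clock: 38.27
tool_pos: [0.441, -0.0426, 0.3794]
orientation: [179.9, 0.2, 171.0]
force: [1.9, -0.1, 0.4]
opening: 0.0596
stand [0.4208 0.2121] size [0.21  0.061] yaw -10.0 holes [[0.4078, 0.1382], [0.4165, 0.1875], [0.4252, 0.2367], [0.4338, 0.2859]]
rack [ 0.4092 -0.2333] size [0.149 0.06 ] yaw -9.1 holes [[0.3973, -0.3074], [0.4052, -0.258], [0.4131, -0.2086], [0.421, -0.1592]]
cork z None
cork z 0.1488878221551958
cork z 0.15060064136433596
((0.6525658965110779, 0.17971602082252502), 0.0488443598151207)
n 102 axis 1.3 centre 5.4 sides mm [21.5 32.8]
((0.6560037732124329, 0.03091290406882763), 0.04878530278801918)
n 90 axis 0.4 centre 0.5 sides mm [18.9 32.7]
((0.6673568487167358, -0.11618432402610779), 0.049152519553899765)
n 97 axis -0.3 centre -3.5 sides mm [33.  21.7]
```

View pics/t9.png

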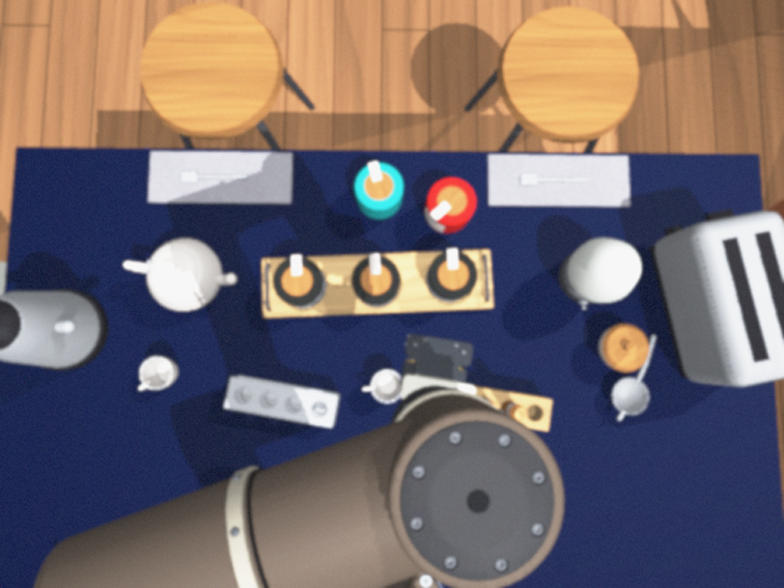

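All three strips point to the guests in the top view: (296,264), (375,263) and (452,258). The stand is empty. I make one sharper angle estimate and take a side-view check of the rack.

Run:
```python
from h import *
s=load('top'); img=s['color'].astype(np.float32)
for c in([.650,.1775],[.657,.0294],[.6635,-.121]):
    c=np.array(c)
    # rectified lid-plane patch, x up, 0.25 mm/px
    g=np.arange(-.06,.06,.0005); gx,gy=np.meshgrid(g[::-1],g[::-1],indexing='ij')
    pts=np.stack([c[0]+gx,c[1]+gy,np.full_like(gx,.09)],-1).reshape(-1,3)
    q=cv2.projectPoints(pts,s['rvec'],s['tvec'],s['intrinsics'],None)[0].reshape(*gx.shape,2).astype(np.float32)
    p=cv2.remap(img,q[...,0],q[...,1],cv2.INTER_CUBIC)
    dark=(p.max(-1)<70)&(p[...,2]<p[...,0]+18)&(np.hypot(gx,gy)<.056)
    wood=(p[...,0]>p[...,2]+60)&(np.hypot(gx,gy)<.024)
    wt=np.clip(p[...,2]-150,0,80)*(np.hypot(gx,gy)<.043)
    X=np.stack([gx,gy],-1); mu=(X*wt[...,None]).sum((0,1))/wt.sum()
    D=X-mu; C=np.einsum('ij,ija,ijb',wt,D,D)/wt.sum(); v=np.linalg.eigh(C)[1][:,1]; v*=np.sign(v[0])
    ce=np.array(cv2.fitEllipse(np.argwhere(dark).astype(np.float32))[0]) if 0 else X[dark].mean(0)
    print('PCA',np.degrees(np.arctan2(v[1],v[0])).round(1),'mu',mu.round(4),'std mm',(1000*np.sqrt(np.linalg.eigvalsh(C))).round(1),'dark mean',ce.round(4))
s=grab('side'); save(s,'s9.png',(170,160,430,350),3)
s2=grab('wrist')
for c in ([.4251,-.132],[.4174,-.182],[.4098,-.232]):
    for t in(s,s2):
        P=cloud(t); m=(np.hypot(P[...,0]-c[0],P[...,1]-c[1])<.017)&(P[...,2]>.1)&(P[...,2]<.2); print('cork z',np.percentile(P[m][:,2],98).round(4) if m.any() else None)
```

```text
PCA 1.6 mu [0.0274 0.0046] std mm [6.3 8.4] dark mean [-0.0019 -0.0086]
PCA 6.1 mu [0.026  0.0009] std mm [5.5 9.4] dark mean [-0.0058  0.0156]
PCA 0.3 mu [0.0281 0.0027] std mm [6.2 8.2] dark mean [-0.0095  0.0175]
cork z 0.1503
cork z 0.1503
cork z 0.151
cork z 0.1502
cork z 0.1504
cork z None
```

View pics/s9.png

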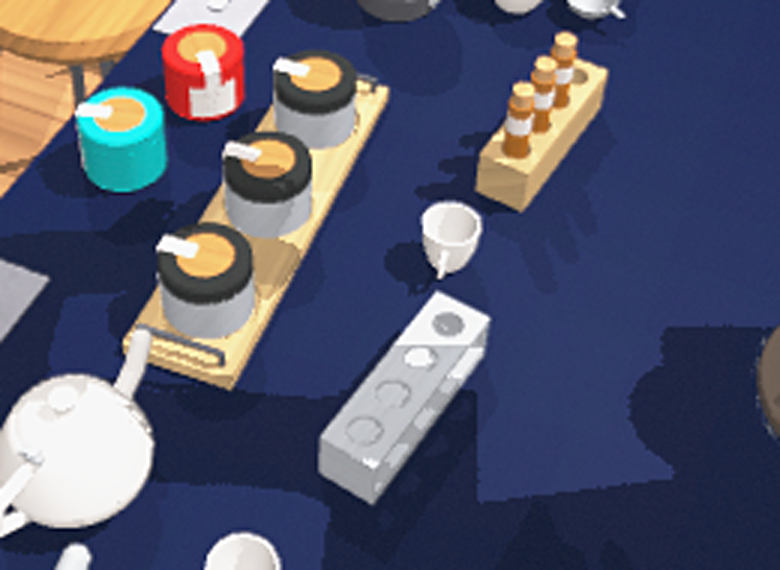

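The side view shows three tubes equally deep in the rack at (521,120), (543,95) and (565,70), an empty stand, and three upright canisters with their strips on the guests' side.

```bash
python3 -c "
from plant import *
print(close_job())"
```

```text
the job is handed in; nothing more can be done
None
```

The tea bar is set up and the job is handed in, after about 39 s of the 210 s allowed. I used two fingertips on each lid's edge rather than one, so the turn put no sideways push on the canister.

- **Canisters:** all three stand upright in their recesses with labels facing the guests. The tray faces 2.75°. The wrist camera put the label strips at about 4° (left), 4° (middle) and 3° (right). The coarser top view scattered more, from about -0.3° to 6°, so each label is square to within roughly 3°. I did not refine them further.
- **Tubes:** three were present, and each now stands in its own hole in the rack. Cork tops read 0.148 to 0.151 m, which matches fully down, and the stand is empty.
- **Forces:** the first tube touched the bottom of its hole at about 39 N on the wrist before I let go. The other two went in with almost no force. Presses on the lids peaked at about 17 N, above the 5 to 12 N stated.
- **Other items:** I did not go near the cups, teapot, lamp, strainer, sugar bowl or the two look-alike canisters. They show no movement in the last pictures. Neither the rack nor the stand was seen to move.

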